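# Lock the tub lid and deburr its net-pot hole

### The arm

A 6-joint arm with a two-finger parallel gripper is mounted at the origin on a cart in front of the work surface, level with it; the furniture and walls round the work are solid. World frame = base frame: x ahead of the robot, y to its left, z up, the work surface at z = 0. Lengths are in m, angles in rad, forces in N, time in s.
With the tool pointing down it reaches from about 0.325 to 1 m from the base axis. Payload 5.1 kg.
Tool frame: the origin (TCP) lies at the very end of the fingers, on their centre line; the grasp point (between the pads) lies 19 mm behind it; z points along the fingers, y is the direction in which the jaws open and shut (so a half turn about z gives the same grasp; the last joint's range is limited). The gripper opens to 85 mm and grips with 20 to 120 N. Pads are 22 mm wide; open, the fingers measure 114 mm over their backs; the gripper's body (76 mm by 85 mm) begins 54 mm behind the grasp point. The pads swing forward as they close: fully open they stand 13 mm farther back than shut.
Start: joints at [-1.383, 0.124, 1.65, -0, 1.367, -0.083], TCP at [0.174, -0.626, 0.231] pointing down, gripper open.
Joint ranges: [-2.61, 2.61], [-1.02, 2.33], [0.03, 2.71], [-1.35, 4.49], [0.32, 2.68], [-2.91, 2.91]. Speed limits (rad/s): [2.57, 2.57, 3.14, 3.14, 3.14, 3.14].

### API

Orientations are given as a unit quaternion [w, x, y, z].
In Python, from bench import r, viewer, finder gives the robot as it stands. Calls block until the motion is done:
- r.move_to(position, orientation): joint-space move of the TCP to a pose.
- r.servo_line(position, rotation=None, vel=0.15, max_force=None): straight line of the TCP; rotation=None keeps the orientation; vel is the mean speed in m/s. With max_force (N) it stops when the force on the tool has changed by that much, and returns True; else False.
- r.move_j(angles): joint-space move.
- r.release() and r.clamp(grip_force=None): open the fingers fully, or close them until they stop; grip_force is the grip in N (None keeps the last).
- r.pause(seconds).
- r.inverse_kinematics(position, orientation): joint angles nearest the present ones, or None.
- r.sense(): the state.
- viewer.get_image(name): name is "scene" or "top" or "wrist"; returns a dict with "pixels" (480x640x3 uint8, red, green, blue), "vfov" (degrees; the focal length in pixels is half the picture's height over the tangent of half this angle, whatever the lens; pixels are square), "cx", "cy" (the principal point, pixels), "R" (3x3) and "t" (3): a world point X has camera coordinates R X + t; the wrist camera has in their place "T_tool_cam" (4x4, takes a point from camera to tool coordinates, whose origin is the TCP and whose axes are the flange's). Camera axes: x right, y down, z forward; pixel columns grow to the right and rows downward; lengths in m; the calibration is good to about 2 mm. A picture is of the moment at which its call begins: read the wrist's pose just before it. There is no depth.
A pose or a line that the arm cannot do raises r.Unreachable and nothing moves.
- r.hand_in(): hands the job in, once; it reports no verdict.
Trained networks look in the newest picture that a camera, given by its name, has taken for a name from the list of things; names that differ only in an ending like _2 or _b are one class to them, and where a whole thing is asked for, a point or a joint stands for the part that bears it (a point fixed in the world has none). Each returns a list of dicts, best first, with "p" (0 to 1); they miss things now and then, are a little off and sometimes report something else, mostly with a low value. They report only what shows in the picture. A call takes as long as a camera call.
- finder.search_frame(camera, query): "centre" ([x, y, z] in m, in the coordinates of the camera as it stood for that picture, good to about 4 mm: the middle of the surface that is visible of it).
The state is a dict: "time": time; "joint_positions": joint angles; "joint_velocities": joint speeds; "tau": joint torques, N m; "position": TCP position; "ee_rot": TCP orientation; "force": force on the tool from outside, world axes, zero at the start; "ft_torque": the same for the moment, N m; "finger_gap": opening from 0.0 (shut) to 1.0 (fully open).
Only numpy, scipy, OpenCV 4.12 (cv2) and the standard library are available. Lean on these libraries where they do the work, as an engineer would, in place of code of your own. Each camera call takes 0.05 s, during which the arm holds its last target.

### The job

Lock the lid of the nutrient tub by turning its wing knob a quarter turn clockwise (seen from above) until it stops, so that the cam tongue below swings under the frame edge. Then take the deburring tool from its stand and, pressing gently, run its cone blade in a full clockwise circle round the edge of the large hole in the lid, with steady contact, starting at the side of the hole nearest the wing knob and coming back to it. Put the tool back upright in its stand, and do not disturb the other things on the table.

Things in the scene. Friction and masses are not known exactly. Their poses are not given: they have to be found in the camera images.
- tub: Grey open-topped plastic tub fixed to the table, 150 (its x) x 240 (its y) x 60 mm high; origin at the centre of its underside, z up. A 6 mm wall and a ledge inside it carry the lid flush with the rim. To the right of the tub stands a fixed microscope, 0.46 m tall, over x 0.50 to 0.83 m and y -0.37 to -0.15 m from the robot's base: swing the arm round in front of it.
- lid: Loose aluminium plate, 134 (x) x 224 (y) x 6 mm, 0.6 kg, lying in the tub's rim; its top is 60 mm above the table. Origin at the centre of its underside, axes as the tub's. At its +y end a round through hole of 70 mm diameter (centre x 0, y +55 mm), at its -y end the wing knob (axis at x 0, y -70 mm).
- hole (a point): Centre of the large hole, on the level of the lid's top face; axes as the lid's: -y points to the wing knob, z up. The hole's upper edge is a circle of 35 mm radius about it, with a chamfer of about 1 mm.
- wing (a joint): Turn of the wing knob in rad: it starts near 0 (unlocked: wing roughly along the lid's y, tongue pointing to the hole) and grows clockwise seen from above to the stop at 1.6 (locked: wing along the lid's x, tongue under the +x ledge of the tub); locked from 1.3. It stays where it is left (friction about 0.05 N m).
- wing_grip (a point): On the knob's vertical axis, 34 mm above the lid's underside (28 mm above its top): the middle of where to grip the wing. Black upright wing, 56 mm long, 12 mm thick, from 7.5 to 41.5 mm above the lid's top, on a flat hub of 34 mm diameter. This point's frame turns with the knob: its y axis lies along the wing, z up.
- stand: Dark steel tool stand fixed to the table, 90 x 90 x 62 mm high, top plate on two cheeks; origin at the centre of its underside, z up.
- stand_hole (a point): Centre of the stand's vertical 40 mm through hole, on the level of its top face, 62 mm above the table; the space below the 8 mm top plate is open down to 8 mm above the table.
- deburrer: Loose deburring tool, 126 mm long, 0.25 kg, standing upright in the stand, blade down, its 52 mm steel collar resting on the stand's top. Origin at the tip of the relaxed blade, z axis up along the tool. Cone blade widest (28 mm) from 13.5 to 16 mm, tapering above, spindle (18 mm diameter at most), collar from 50 to 56 mm, black square handle 26 x 26 mm (sides along the tool's x and y) from 56 to 122 mm; grip it about 88 mm above the tip.
- blade_tip (a point): The lowest point of the cone blade, on the tool's axis; moves with the spring blade. The cone's radius is 2 mm at the tip and grows evenly to 14 mm at 13.5 mm above it: with the tool upright and the tip 26 mm from the hole's centre, the cone meets the hole's edge when the tip is about 8 mm below the lid's top; lowering the tool further pushes the blade in.
- blade (a joint): How far the spring blade is pushed up into the tool, m: 0 relaxed, 0.014 at the stop; 0.9 N to start, then 250 N/m. Pushed in by 3 to 8 mm is a good gentle pressure.
- seed_jar: Bystander, loose: seed jar with a lid, 54x54x70 mm; origin at its underside's centre
- dropper: Bystander, loose: amber dropper bottle, 36x36x106 mm; origin at its underside's centre
- timer: Bystander, loose: flat square timer, 64x64x21 mm; origin at its underside's centre
- marker: Bystander, loose: felt marker lying down, 138x17x17 mm; origin at its underside's centre
- petri: Bystander, loose: petri dish with lid, 72x72x14 mm; origin at its underside's centre
- tape_roll: Bystander, loose: roll of tape lying flat, 104x102x25 mm; origin at its underside's centre

How it is judged:
By the outcome, as a careful person would: the job done as asked, in the order asked, and still so for the second after the job is handed in, with the robot touching nothing.
It also fails if it takes over 69 s, if anything falls off the work surface, if the arm or the gripper's body presses on something with over 40 N, if the wrist force passes 120 N, or if a joint passes its speed limit or range.

## Working session

There is one attempt and no reset: what is moved stays moved. The work goes in short steps, each a Python script; the robot and the scene stay as the last script left them, time stands still between calls to the robot, and variables do not carry over. Pictures are saved under pics/ and viewed, and the job is handed in when it is done.

```bash
ls; mkdir -p pics
python3 - <<'E'
from bench import r, viewer, finder
import cv2, numpy as np
s=r.sense(); print({k:np.round(v,3) for k,v in s.items()})
for n in ("scene","top","wrist"):
    im=viewer.get_image(n); cv2.imwrite(f"pics/{n}0.png",im["pixels"][:,:,::-1])
    print(n,im["vfov"],im["cx"],im["cy"],{k:np.round(im[k],3).tolist() for k in ("R","t","T_tool_cam") if k in im})
    if n!="wrist":
        R=np.array(im["R"]);t=np.array(im["t"])
        for q in ["tub","lid","wing","hole","stand","stand_hole","deburrer","seed_jar","dropper","timer","marker","petri","tape_roll"]:
            try:
                o=finder.search_frame(n,q)
                for d in o[:2]: print(n,q,round(d["p"],2),np.round(R.T@(np.array(d["centre"])-t),3))
            except Exception as e: print(q,e)
E
```

```text
pics
{'time': np.float64(0.0), 'joint_positions': array([-1.383,  0.125,  1.652,  0.   ,  1.367, -0.083]), 'joint_velocities': array([ 0.001,  0.002,  0.001, -0.001,  0.   , -0.002]), 'tau': array([-0.0000e+00, -4.2362e+01, -3.6545e+01, -0.0000e+00,  7.0000e-03,
       -0.0000e+00]), 'position': array([ 0.174, -0.626,  0.23 ]), 'ee_rot': array([-0.001,  0.991,  0.135, -0.   ]), 'force': array([-0.05 , -0.033,  0.351]), 'ft_torque': array([ 0.042, -0.014,  0.004]), 'finger_gap': np.float64(0.997)}
scene 52.28502824297778 321.0360563202842 248.32793314973586 {'R': [[-0.661, -0.75, 0.017], [-0.592, 0.508, -0.627], [0.461, -0.424, -0.779]], 't': [0.345, 0.42, 0.886]}
scene tub 0.85 [0.501 0.063 0.035]
scene lid 0.67 [0.458 0.333 0.06 ]
scene lid 0.63 [0.542 0.021 0.061]
scene wing 0.86 [ 0.541 -0.038  0.089]
scene hole 0.61 [0.541 0.014 0.063]
scene hole 0.3 [0.668 0.322 0.016]
scene stand 0.91 [0.459 0.336 0.066]
scene stand_hole 0.7 [0.457 0.333 0.06 ]
scene deburrer 0.96 [0.471 0.324 0.088]
scene seed_jar 0.84 [0.736 0.129 0.056]
scene dropper 0.76 [0.739 0.042 0.052]
scene dropper 0.
[... 550 characters left out ...]
.549 0.019 0.06 ]
top stand 0.89 [0.481 0.314 0.06 ]
top stand 0.32 [0.546 0.021 0.06 ]
top stand_hole 0.96 [0.48  0.315 0.061]
top deburrer 0.8 [0.475 0.316 0.075]
top seed_jar 0.55 [0.744 0.127 0.071]
top seed_jar 0.26 [0.562 0.075 0.055]
top dropper 0.46 [ 0.411 -0.416  0.022]
top dropper 0.42 [0.74  0.033 0.058]
top timer 0.64 [ 0.403 -0.194  0.019]
top marker 0.66 [ 0.403 -0.28   0.018]
top marker 0.4 [ 0.54  -0.035  0.099]
top petri 0.87 [0.671 0.326 0.013]
top tape_roll 0.97 [ 0.411 -0.416  0.022]
wrist 62.777276048012325 317.35563000831206 242.49230967900948 {'T_tool_cam': [[-0.0, -0.959, -0.282, 0.07], [1.0, -0.001, 0.0, -0.001], [-0.0, -0.282, 0.959, -0.143], [0.0, 0.0, 0.0, 1.0]]}
```

View pics/scene0.png

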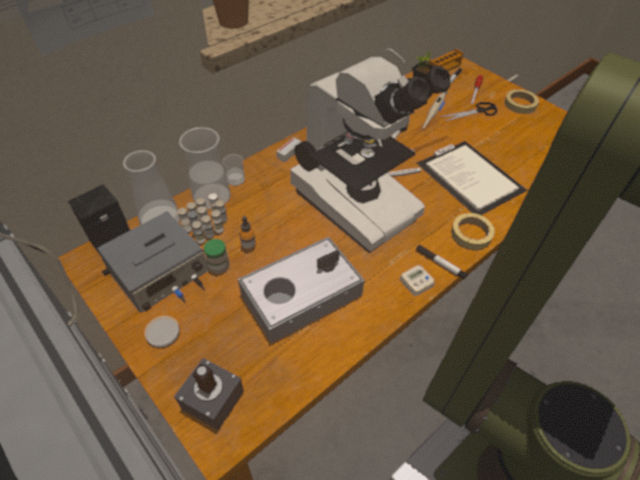

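View pics/top0.png

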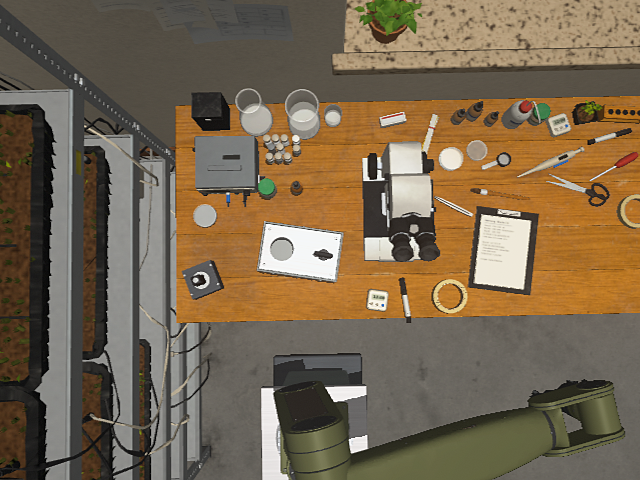

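```bash
cat > h.py <<'E'
from bench import r, viewer, finder
import cv2, numpy as np
from scipy.spatial.transform import Rotation as Ro
def down(yaw): # tool x at angle yaw in world, z down -> wxyz
    c,s=np.cos(yaw),np.sin(yaw)
    M=np.array([[c,s,0],[s,-c,0],[0,0,-1.]])
    q=Ro.from_matrix(M).as_quat(); return [q[3],q[0],q[1],q[2]]
def rot(q): return Ro.from_quat([q[1],q[2],q[3],q[0]]).as_matrix()
def wrist(fn=None):
    s=r.sense(); im=viewer.get_image("wrist"); T=np.array(im["T_tool_cam"])
    Rw=rot(s["ee_rot"]); Rc=Rw@T[:3,:3]; p=Rw@T[:3,3]+np.array(s["position"])
    if fn: cv2.imwrite(f"pics/{fn}.png",im["pixels"][:,:,::-1])
    return im,Rc,p     # X = Rc Xc + p
def stat(n):
    im=viewer.get_image(n); R=np.array(im["R"]); return im,R.T,-R.T@np.array(im["t"])
def ray(im,Rc,p,uv,z):
    uv=np.atleast_2d(uv).astype(float); f=240/np.tan(np.radians(im["vfov"]/2))
    d=np.c_[(uv[:,0]-im["cx"])/f,(uv[:,1]-im["cy"])/f,np.ones(len(uv))]@Rc.T
    return p+d*((z-p[2])/d[:,2])[:,None]
def proj(im,Rc,p,X):
    f=240/np.tan(np.radians(im["vfov"]/2)); c=(np.atleast_2d(X)-p)@Rc
    return np.c_[c[:,0]/c[:,2]*f+im["cx"],c[:,1]/c[:,2]*f+im["cy"]]
def st(k=""):
    s=r.sense(); print(k,"t%.1f"%s["time"],np.round(s["position"],4),"F",np.round(s["force"],1),"gap %.3f"%s["finger_gap"]); return s
E
python3 - <<'E'
from h import *
s=r.sense(); q=list(s["joint_positions"])
P=np.array(s["position"]); az=np.arctan2(P[1],P[0])
r.servo_line([0.38*np.cos(az),0.38*np.sin(az),0.30],vel=0.3)
q=list(r.sense()["joint_positions"]); print(np.round(q,3))
q[0]=0.0; q[5]=0.0; r.move_j(q); s=st()
# hover
r.move_to([0.545,0.015,0.27],down(np.pi/2)); st(); print(np.round(r.sense()["joint_positions"],3))
im,Rc,p=wrist("w1")
for qn in ["lid","wing"]:
    for d in finder.search_frame("wrist",qn)[:2]: print(qn,round(d["p"],2),np.round(Rc@np.array(d["centre"])+p,3))
E
```

```text
[-1.442 -0.552  2.108  0.     1.586 -0.142]
 t4.3 [0.3767 0.0531 0.2996] F [ 0.5  0.2 -0.1] gap 1.000
 t5.1 [0.5445 0.0146 0.2699] F [-1.1  0.4 -0.2] gap 1.000
[-0.072 -0.131  1.84   0.     1.434 -0.071]
lid 0.96 [0.551 0.028 0.062]
wing 0.77 [ 0.545 -0.03   0.099]
```

View pics/w1.png

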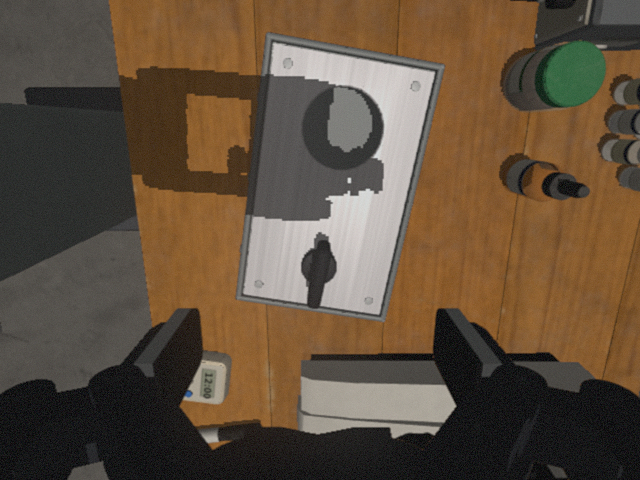

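Wrist picture: tub rim corners at about (267,35), (442,66), (384,320), (238,298); hole at (343,127); hub at (319,266) with the wing nearly along lid y.

Run:
```python
from h import *
im,Rc,p=wrist()
g=cv2.cvtColor(im["pixels"],cv2.COLOR_RGB2GRAY)
C=ray(im,Rc,p,[(267,34),(443,65),(384,321),(237,298)],0.06)
print(np.round(C,4)); c=C.mean(0); print("tubc",np.round(c,4))
for i in range(4): print(np.linalg.norm(C[i]-C[(i+1)%4]))
yv=(C[0]+C[1]-C[2]-C[3]); yv/=np.linalg.norm(yv); xv=C[1]+C[2]-C[0]-C[3]; xv/=np.linalg.norm(xv)
print("angle y",np.degrees(np.arctan2(yv[1],yv[0]))-90,"x",np.degrees(np.arctan2(xv[1],xv[0])))
y=yv; x=np.array([y[1],-y[0],0])
print("pred hole",c+0.055*y,"knob",c-0.07*y)
print("hole px",ray(im,Rc,p,(343,127),.06))
H=c+0.055*y+np.array([[0.035*np.cos(a),0.035*np.sin(a),0] for a in np.linspace(0,6.28,40)])
K=c-0.07*y; W=[K+np.array([0,0,h])+k*y for h in (.0075,.0415) for k in (-.028,.028)]
hub=K+np.array([[0.017*np.cos(a),0.017*np.sin(a),0.006] for a in np.linspace(0,6.28,30)])
v=im["pixels"][:,:,::-1].copy()
big=cv2.resize(v[20:340,220:460],None,fx=2.4,fy=1.8*4/3,interpolation=cv2.INTER_CUBIC)
def dr(P,col):
    for u in proj(im,Rc,p,P):
        q=((u-[220,20])*[2.4,2.4]); cv2.circle(big,tuple(int(k) for k in q),2,col,-1)
big=cv2.resize(v[20:265+75,220:460],None,fx=2.4,fy=2.4,interpolation=cv2.INTER_CUBIC)[:600]
dr(H,(0,0,255));dr(hub,(0,255,0));dr(W,(255,0,255));dr(C,(255,0,0))
big=cv2.resize(big,None,fx=.78,fy=.78); cv2.imwrite("pics/w1b.png",big)
```

```text
[[ 0.502   0.1591  0.06  ]
 [ 0.6469  0.136   0.06  ]
 [ 0.6093 -0.0988  0.06  ]
 [ 0.4642 -0.0737  0.06  ]]
tubc [0.5556 0.0306 0.06  ]
0.14674601268068674
0.23785612286349203
0.14720387675131674
0.23591964832827003
angle y -9.170119739930428 x -9.444707629658716
pred hole [0.56437233 0.08494598 0.06      ] knob [ 0.54445154 -0.03845646  0.06      ]
hole px [[0.56499177 0.08675681 0.06      ]]
```

View pics/w1b.png

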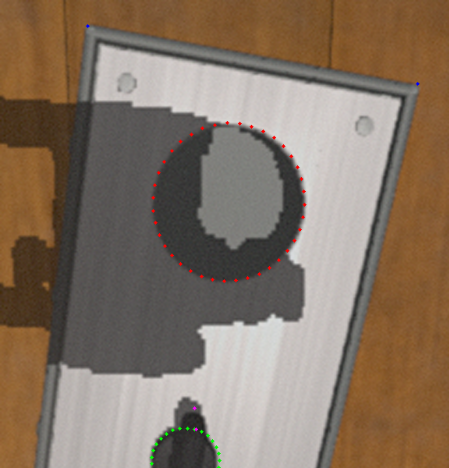

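Run:
```python
from h import *
im,Rc,p=wrist()
y=np.array([np.cos(np.radians(80.7)),np.sin(np.radians(80.7)),0]); x=np.array([y[1],-y[0],0])
K=np.array([0.5445,-0.0385,0.06])
v=im["pixels"][:,:,::-1].copy(); s=7
big=cv2.resize(v[230:315,280:360],None,fx=s,fy=s,interpolation=cv2.INTER_CUBIC)
P=[K+np.array([0,0,h])+k*y+m*x for h in (.0415,) for k in (-.028,.028) for m in (-.006,.006)]
for u in proj(im,Rc,p,P):
    q=(u+.5-[280,230])*s; cv2.circle(big,tuple(int(k) for k in q),4,(255,0,255),-1)
cv2.imwrite("pics/w1c.png",big)
```

```text
(no output)
```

View pics/w1c.png

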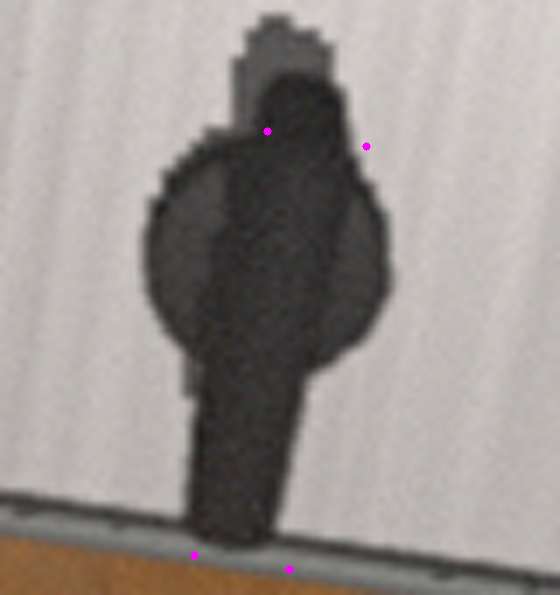

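Run:
```python
from h import *
yaw=np.radians(80.7)
K=np.array([0.5437,-0.0377])
r.move_to([*K,0.16],down(yaw)); 
hit=r.servo_line([*K,0.073],vel=0.12,max_force=8); s=st("down %s"%hit)
r.clamp(30); s=st("clamp"); print(np.round(s["ft_torque"],3))
im,Rc,p=wrist("w2")
```

```text
down False t6.8 [ 0.5446 -0.0378  0.0741] F [-0.1  0.7  0.2] gap 0.998
clamp t7.4 [ 0.544  -0.0378  0.0734] F [ 1.1 -0.4  0.5] gap 0.130
[-0.01  -0.071 -0.138]
```

View pics/w2.png

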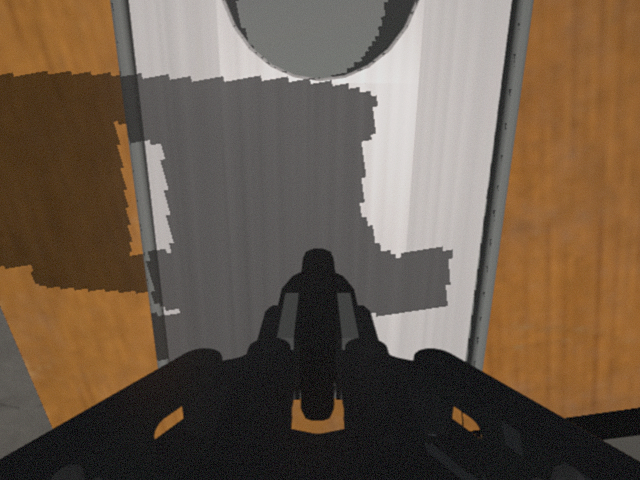

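The wing sits squarely between the pads (around (318,330)), gap ≈ 11 mm; now the quarter turn.

Run:
```python
from h import *
yaw=np.radians(80.7)
K=np.array([0.5440,-0.0378])
for a in (0.4,0.8,1.2,1.4,1.5,1.56,1.6,1.63):
    t0=r.sense()["time"]
    r.servo_line([*K,0.073],down(yaw-a),vel=0.1)
    s=r.sense(); M=rot(s["ee_rot"]); ya=np.arctan2(M[1,0],M[0,0])
    print(a,"dt %.2f"%(s["time"]-t0),"turn %.3f"%(yaw-ya),np.round(s["force"],1),np.round(s["ft_torque"],2),np.round(s["position"],4))
    if a>1.45 and abs(s["ft_torque"][2])>0.6: break
```

```text
0.4 dt 0.55 turn 0.398 [ 1.2 -1.   2. ] [-0.06 -0.09 -0.03] [ 0.5444 -0.0379  0.0734]
0.8 dt 0.55 turn 0.798 [ 2.6 -2.6  2. ] [-0.29 -0.54 -0.  ] [ 0.5447 -0.0381  0.0734]
1.2 dt 0.55 turn 1.198 [ 3.6 -3.5  1.3] [-0.63 -0.52 -0.04] [ 0.5445 -0.0383  0.0733]
1.4 dt 0.35 turn 1.398 [ 2.8 -3.5  1.1] [-0.73 -0.52 -0.08] [ 0.5444 -0.0384  0.0733]
1.5 dt 0.25 turn 1.498 [ 2.9 -4.9  1.7] [-0.81 -0.46 -0.02] [ 0.5444 -0.0384  0.0733]
1.56 dt 0.25 turn 1.558 [ 3.3 -4.2  2.4] [-0.79 -0.54 -0.06] [ 0.5444 -0.0385  0.0733]
1.6 dt 0.25 turn 1.598 [ 3.2 -5.   2.7] [-0.85 -0.49 -0.05] [ 0.5444 -0.0386  0.0733]
1.63 dt 0.25 turn 1.626 [ 3.3 -5.2  3.6] [-0.71 -0.38  0.53] [ 0.5443 -0.0385  0.0733]
```

Torque rises at 1.63: the stop is reached. Release, rise and look.

Run:
```python
from h import *
yaw=np.radians(80.7)
r.servo_line([0.544,-0.0382,0.073],down(yaw-1.615),vel=0.1)
r.release(); st()
r.servo_line([0.544,-0.0382,0.15],vel=0.2)
r.move_to([0.54,0.03,0.27],down(np.pi/2)); st()
wrist("w3")
```

```text
t11.4 [ 0.544  -0.0381  0.073 ] F [-0.4 -0.9  0.4] gap 0.999
 t13.4 [0.5396 0.0299 0.2687] F [-0.1  0.3  0.1] gap 0.998
```

View pics/w3.png

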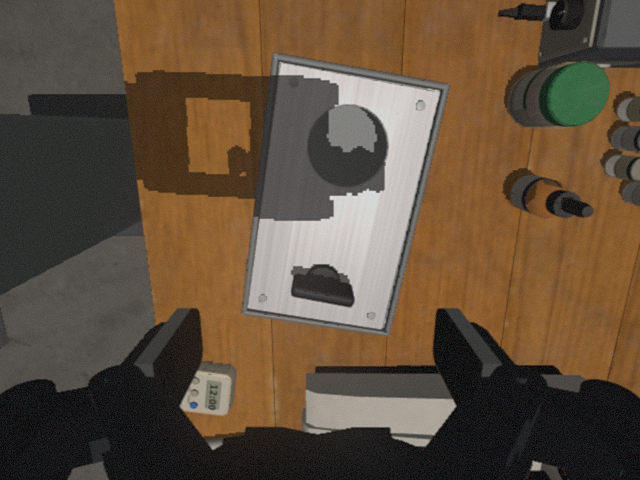

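Wing now lies along lid x at about (322,290), i.e. locked. Next: views of the hole with the camera on opposite sides (cancelling hand-eye bias), then of the stand.

```bash
cat >> h.py <<'E'
from scipy.optimize import minimize
def fitcirc(im,Rc,p,c0,R0,z,rng=0.006):
    g=cv2.GaussianBlur(cv2.cvtColor(im["pixels"],cv2.COLOR_RGB2GRAY).astype(np.float32),(0,0),1.2)
    mag=np.minimum(np.hypot(cv2.Sobel(g,cv2.CV_32F,1,0),cv2.Sobel(g,cv2.CV_32F,0,1)),80)
    a=np.linspace(0,2*np.pi,180,endpoint=False)
    def sc(v):
        P=np.c_[v[0]+v[2]*np.cos(a),v[1]+v[2]*np.sin(a),np.full(180,z)]; u=proj(im,Rc,p,P).astype(np.float32)
        return -cv2.remap(mag,u[:,:1],u[:,1:],cv2.INTER_LINEAR).mean()
    best=min(((sc((c0[0]+dx,c0[1]+dy,R)),c0[0]+dx,c0[1]+dy,R) for dx in np.arange(-rng,rng+1e-6,.001) for dy in np.arange(-rng,rng+1e-6,.001) for R in R0+np.array([-.0005,0,.0005])))
    o=minimize(sc,best[1:],method="Nelder-Mead",options=dict(initial_simplex=np.array(best[1:])+np.array([[0,0,0],[.001,0,0],[0,.001,0],[0,0,.0005]])))
    return o.x,-o.fun
E
python3 - <<'E'
from h import *
np.set_printoptions(suppress=True)
h0=(0.5645,0.0855)
im,Rc,p=wrist(); print(fitcirc(im,Rc,p,h0,.035,.06))
r.move_to([0.54,0.08,0.25],down(np.pi)); im,Rc,p=wrist("w4"); x1=fitcirc(im,Rc,p,h0,.035,.06); print(x1)
r.move_to([0.56,0.08,0.25],down(0.)); im,Rc,p=wrist("w5"); x2=fitcirc(im,Rc,p,h0,.035,.06); print(x2)
im,Rc,p=stat("top"); print("top",fitcirc(im,Rc,p,h0,.035,.06))
cv2.imwrite("pics/top5.png",im["pixels"][:,:,::-1])
r.move_to([0.46,0.27,0.29],down(np.pi)); st(); im,Rc,p=wrist("w6")
for q in ("stand_hole","deburrer"):
  for d in finder.search_frame("wrist",q)[:2]: print(q,round(d["p"],2),np.round(Rc@np.array(d["centre"])+p,3))
E
```

```text
(array([0.56287408, 0.08504507, 0.03457353]), np.float64(66.88599395751953))
(array([0.5631924 , 0.08425791, 0.03503661]), np.float64(75.28353118896484))
(array([0.56445984, 0.084549  , 0.03475403]), np.float64(65.69929504394531))
top (array([0.56315067, 0.06653625, 0.03908473]), np.float64(57.09957504272461))
 t20.0 [0.4601 0.2699 0.2899] F [-0.3  0.1 -0.3] gap 0.997
stand_hole 0.84 [0.465 0.318 0.061]
```

View pics/w6.png

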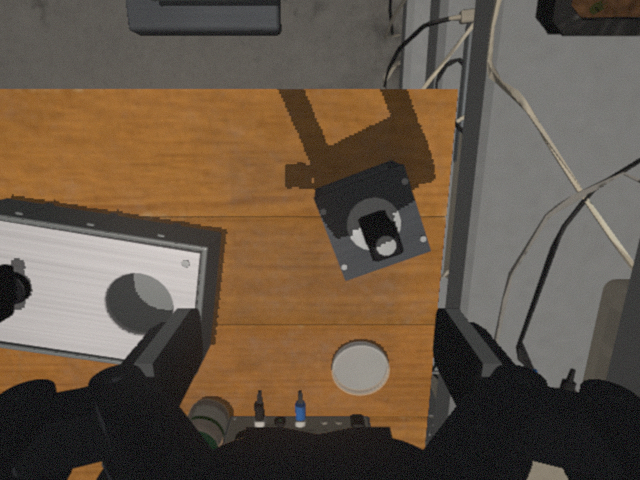

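View pics/w5.png

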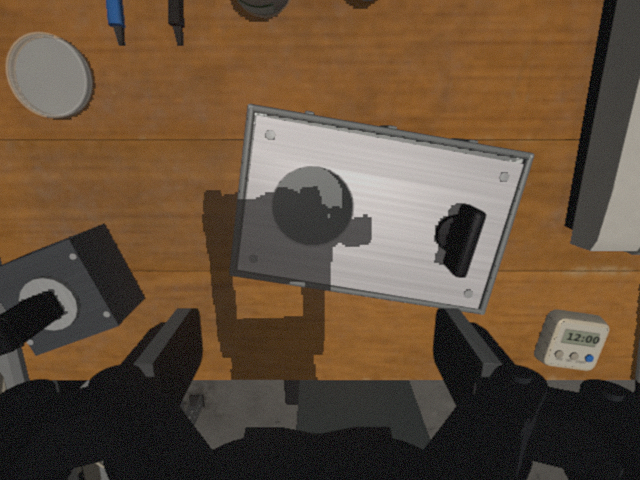

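Rack at right starts at column ~450; the stand plate has corners (315,190), (402,160), (430,250), (345,279), collar about (374,224). Zoom.

Run:
```python
from h import *
np.set_printoptions(suppress=True)
im,Rc,p=wrist()
C=ray(im,Rc,p,[(315,190),(402,160),(430,250),(345,279)],.062); print(np.round(C,4),C.mean(0))
for i in range(4): d=C[(i+1)%4]-C[i]; print(round(np.linalg.norm(d),4), np.degrees(np.arctan2(d[1],d[0])))
col=fitcirc(im,Rc,p,C.mean(0)[:2],.026,.068); print(col)
c=col[0]; v=im["pixels"][:,:,::-1]; s=5
big=cv2.resize(v[150:270,310:440],None,fx=s,fy=s,interpolation=cv2.INTER_CUBIC)
big=np.clip(big.astype(float)*1.8,0,255).astype(np.uint8)
a=np.linspace(0,6.28,40)
def dr(P,cl):
    for u in proj(im,Rc,p,P): cv2.circle(big,tuple(int(k) for k in (u+.5-[310,150])*s),3,cl,-1)
cc=C.mean(0)
dr(np.c_[cc[0]+.026*np.cos(a),cc[1]+.026*np.sin(a),0*a+.068],(0,0,255))
dr(np.c_[c[0]+.026*np.cos(a),c[1]+.026*np.sin(a),0*a+.068],(0,255,0))
th=np.arctan2(*(C[1]-C[0])[1::-1]); e=np.array([np.cos(th),np.sin(th),0]); f=np.array([-e[1],e[0],0])
for z in (.068,.068+.066):
    dr([np.r_[cc[:2],z]+.013*(i*e+j*f) for i in(-1,1) for j in(-1,1)],(255,0,255))
cv2.imwrite("pics/w6b.png",big)
```

```text
[[0.4437 0.2676 0.062 ]
 [0.416  0.3481 0.062 ]
 [0.5032 0.381  0.062 ]
 [0.5339 0.2976 0.062 ]] [0.47421404 0.32358004 0.062     ]
0.0852 109.02642583007948
0.0932 20.639655364354294
0.0888 -69.81683399314515
0.095 -161.55628756967207
(array([0.47427793, 0.32269418, 0.02487461]), np.float64(74.9969711303711))
```

View pics/w6b.png

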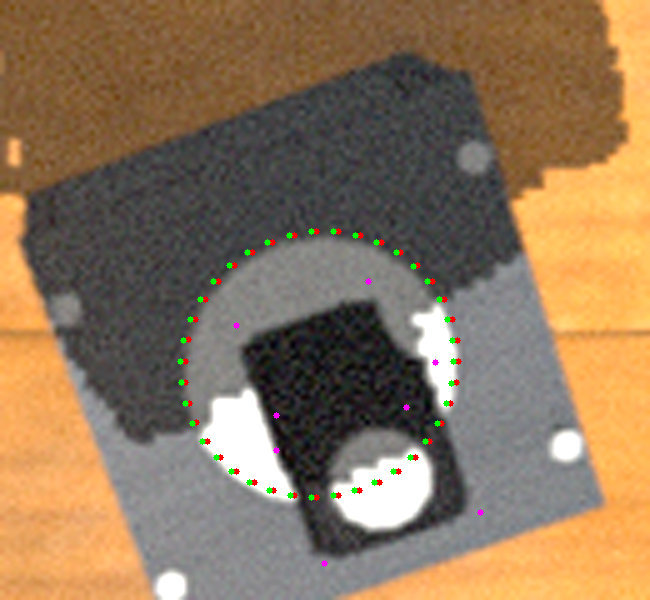

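Run:
```python
from h import *
im,Rc,p=wrist()
print("table/rack edge",np.round(ray(im,Rc,p,[(455,200),(455,100),(470,60),(490,200)],0.),3))
yaw=np.radians(199.5); S=[0.4742,0.3229]
print(np.round(r.inverse_kinematics([*S,.081],down(yaw)),3))
r.move_to([*S,0.20],down(yaw)); st()
wrist("w7")
```

```text
table/rack edge [[0.465 0.423 0.   ]
 [0.36  0.412 0.   ]
 [0.322 0.424 0.   ]
 [0.465 0.462 0.   ]]
[ 0.504  0.099  1.945 -0.     1.098 -1.407]
 t20.8 [0.4741 0.3227 0.1999] F [ 0.  -1.1  0.7] gap 1.001
```

View pics/w7.png

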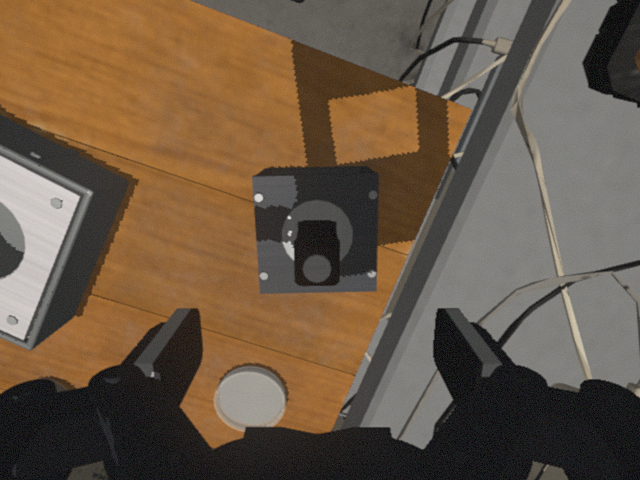

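Run:
```python
from h import *
np.set_printoptions(suppress=True)
im,Rc,p=wrist(); print(fitcirc(im,Rc,p,(0.4742,0.3229),.026,.068))
v=im["pixels"][:,:,::-1]; s=4
big=np.clip(cv2.resize(v[160:300,240:390],None,fx=s,fy=s,interpolation=cv2.INTER_CUBIC)*2.,0,255).astype(np.uint8)
a=np.linspace(0,6.28,40); c=(0.4742,0.3229)
for u in proj(im,Rc,p,np.c_[c[0]+.026*np.cos(a),c[1]+.026*np.sin(a),0*a+.068]): cv2.circle(big,tuple(int(k) for k in (u+.5-[240,160])*s),2,(0,255,0),-1)
th=np.radians(19.5);e=np.array([np.cos(th),np.sin(th),0]); f=np.array([-e[1],e[0],0])
for z in (.068,.134):
  for u in proj(im,Rc,p,[np.r_[c,z]+.013*(i*e+j*f) for i in(-1,1) for j in(-1,1)]): cv2.circle(big,tuple(int(k) for k in (u+.5-[240,160])*s),3,(255,0,255),-1)
cv2.imwrite("pics/w7b.png",big)
```

```text
(array([0.47541765, 0.32338636, 0.02563316]), np.float64(64.20255279541016))
```

View pics/w7b.png

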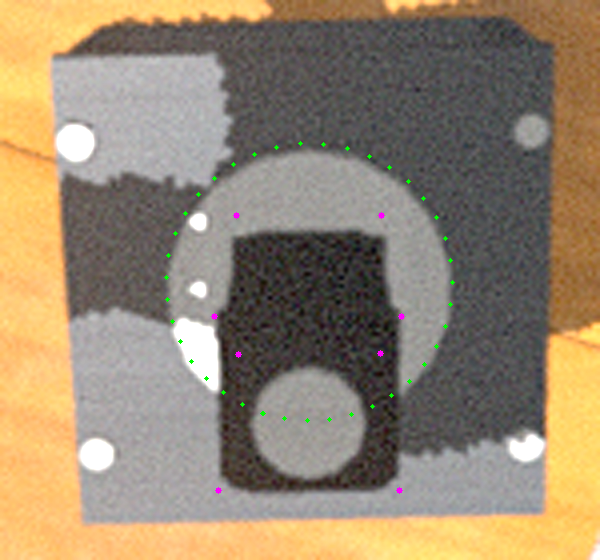

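Run:
```python
from h import *
yaw=np.radians(199.5); S=[0.4748,0.3231]
hit=r.servo_line([*S,0.081],vel=0.12,max_force=10); st("down %s"%hit)
r.clamp(90); s=st("clamp"); print(np.array(s["position"]).tolist(), np.round(s["ft_torque"],2))
wrist("w8")
```

```text
down False t22.0 [0.4755 0.3235 0.0821] F [-0.2  1.1 -0. ] gap 0.995
clamp t22.6 [0.4751 0.3233 0.0815] F [-0.4 -0.   2.4] gap 0.293
[0.47508621814486474, 0.32327167995352774, 0.08145430011681584] [ 0.05  0.02 -0.01]
```

View pics/w8.png

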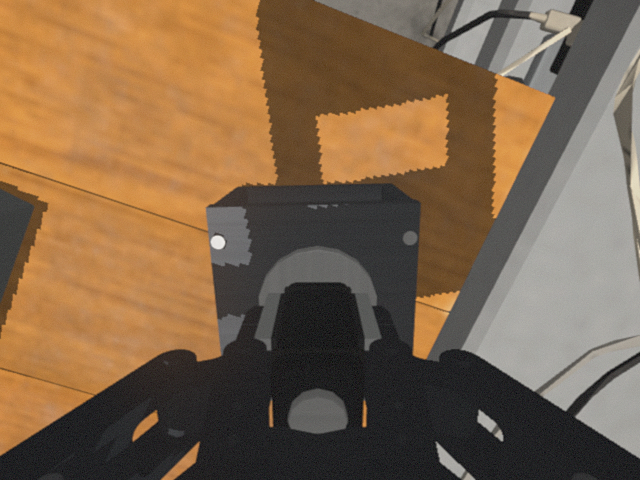

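Run:
```python
from h import *
yaw=np.radians(199.5); H=np.array([0.5634,0.0844]); off=0.0695
u=np.array([np.cos(np.radians(-99.)),np.sin(np.radians(-99.))])
r.servo_line([0.475,0.3233,0.19],vel=0.25); st("lift")
P=H+0.020*u
r.move_to([*P,off+0.090],down(yaw)); st()
wrist("w9")
im,Rc,p=stat("scene"); cv2.imwrite("pics/s9.png",cv2.resize(im["pixels"][180:400,130:420,::-1],None,fx=2.6,fy=2.6))
```

```text
lift t23.2 [0.4741 0.3228 0.1882] F [-0.  -0.4 -4.1] gap 0.293
 t24.3 [0.5598 0.0655 0.1588] F [-0.1 -0.1 -2.7] gap 0.290
```

View pics/w9.png

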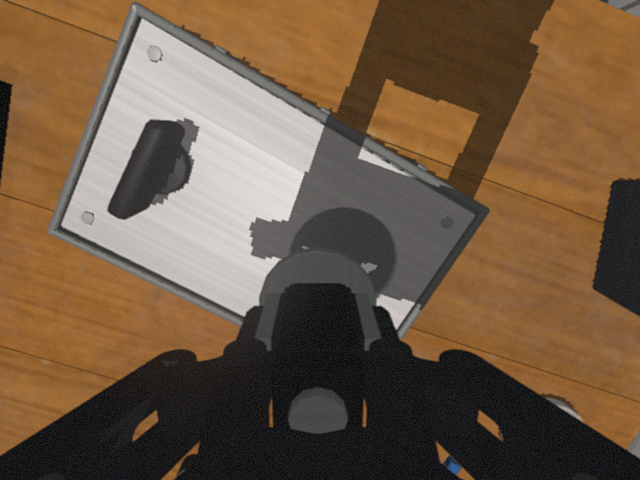

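View pics/s9.png

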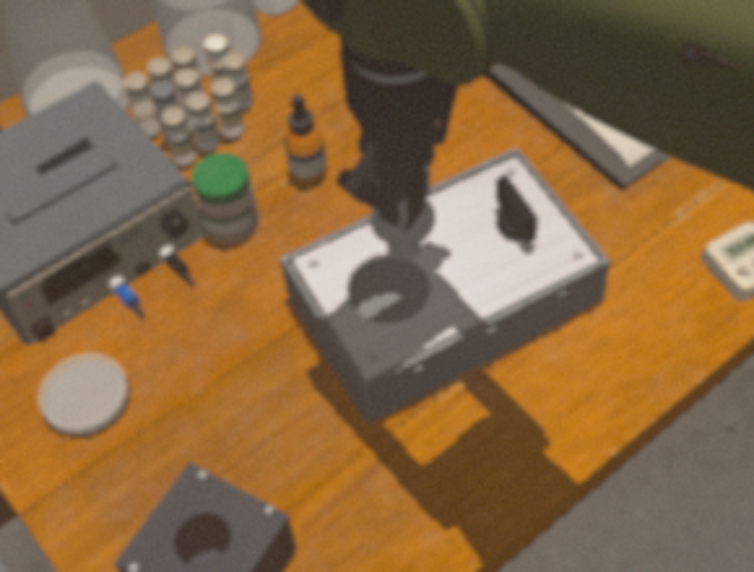

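```bash
cat >> h.py <<'E'
yaw=np.radians(199.5); H=np.array([0.5634,0.0844]); off=0.0695
def pt(a,rad=0.026): # a: clockwise angle from start
    th=np.radians(-99.)-a; return H+rad*np.array([np.cos(th),np.sin(th)])
def avg(n=5):
    F=[];P=[]
    for _ in range(n): s=r.sense(); F.append(s["force"]); P.append(s["position"]); r.pause(0.02)
    return np.mean(F,0),np.std(F,0),np.mean(P,0),s["time"]
E
python3 - <<'E'
from h import *
np.set_printoptions(suppress=True)
def rep(k):
    F,sd,P,t=avg(); print(k,"t%.2f"%t,np.round(F,2),np.round(sd,2),np.round(P-np.r_[pt(0),0],4),"tip",round(P[2]-off,4))
r.servo_line([*pt(0),off+0.062],vel=0.1); rep("free")
r.servo_line([*pt(0),off+0.056],vel=0.05); rep("free")
for z in (0.052,0.050,0.048,0.0465):
    r.servo_line([*pt(0),off+z],vel=0.03); rep(z)
E
```

```text
free t24.87 [ 0.41  0.08 -2.51] [0.47 0.47 0.3 ] [-0.0002  0.0003  0.1313] tip 0.0618
free t25.22 [-0.09 -0.22 -2.62] [0.75 0.66 0.39] [-0.0001  0.      0.1254] tip 0.0559
0.052 t25.58 [-0.22 -0.07 -2.76] [0.33 0.42 0.32] [-0.0002 -0.      0.1212] tip 0.0517
0.05 t25.92 [ 0.23  0.32 -2.56] [0.33 0.36 0.48] [0.0001 0.0001 0.1196] tip 0.0501
0.048 t26.25 [ 0.28  0.71 -1.32] [0.58 0.3  0.67] [0.0003 0.0001 0.1178] tip 0.0483
0.0465 t26.58 [ 0.95  0.84 -0.65] [0.39 0.84 0.19] [0.0002 0.0001 0.1162] tip 0.0467
```

Contact began near tip z ≈ 0.050 and the vertical force gives ≈ 4 mm of blade travel. Run the circle with slow vertical force correction.

Run:
```python
from h import *
np.set_printoptions(suppress=True)
z=0.0457; r.servo_line([*pt(0),off+z],vel=0.03)
F,sd,P,t=avg(6); d=(F[2]+2.6-.9)/.25; print("start d %.1f"%d)
log=[]
for k in range(1,38):
    a=np.radians(10*k)
    r.servo_line([*pt(a),off+z],vel=0.03)
    F,sd,P,t=avg(4); d=(F[2]+2.6-.9)/.25; log.append(d)
    th=np.radians(-99.)-a; e=P[:2]-pt(a); u=np.array([np.cos(th),np.sin(th)])
    print(10*k,"t%.1f d %.1f z %.4f Frad %.1f Ftan %.1f er %.4f tipz %.4f"%(t,d,z,F[:2]@u,F[:2]@np.array([u[1],-u[0]]),e@u,P[2]-off))
    z=float(np.clip(z+0.22e-3*np.clip(d-5.4,-3,3),0.0425,0.0495))
st()
```

```text
start d 4.2
10 t27.3 d 3.9 z 0.0457 Frad -2.3 Ftan 0.0 er -0.0001 tipz 0.0456
20 t27.7 d 1.8 z 0.0454 Frad -2.4 Ftan -0.4 er -0.0000 tipz 0.0454
30 t28.0 d 2.4 z 0.0447 Frad -2.9 Ftan -0.4 er -0.0001 tipz 0.0448
40 t28.4 d 3.1 z 0.0440 Frad -2.9 Ftan 0.2 er 0.0000 tipz 0.0440
50 t28.8 d 5.4 z 0.0435 Frad -2.4 Ftan -0.7 er -0.0000 tipz 0.0436
60 t29.1 d 6.1 z 0.0435 Frad -3.0 Ftan -0.0 er -0.0001 tipz 0.0436
70 t29.5 d 4.1 z 0.0437 Frad -2.7 Ftan 0.4 er 0.0002 tipz 0.0436
80 t29.9 d 8.7 z 0.0434 Frad -2.7 Ftan -1.1 er -0.0000 tipz 0.0434
90 t30.2 d 3.4 z 0.0441 Frad -2.7 Ftan -0.3 er 0.0001 tipz 0.0441
100 t30.6 d 6.0 z 0.0436 Frad -2.9 Ftan 0.3 er 0.0002 tipz 0.0435
110 t31.0 d 6.5 z 0.0437 Frad -3.0 Ftan -2.0 er 0.0000 tipz 0.0436
120 t31.3 d 6.9 z 0.0440 Frad -2.6 Ftan -0.3 er 0.0001 tipz 0.0440
130 t31.7 d 6.6 z 0.0443 Frad -2.5 Ftan -0.2 er 0.0002 tipz 0.0443
140 t32.1 d 6.8 z 0.0446 Frad -3.1 Ftan -2.1 er -0.0000 tipz 0.0443
150 t32.4 d 6.1 z 0.0449 Frad -2.7 Ftan -1.2 er 0.0000 tipz 0.0450
160 t32.8 d 7.1 z 0.0450 Frad -2.5 Ftan -0.7 er 0.0001 tipz 0.0451
170 t33.2 d 7.1 z 0.04
[... 745 characters left out ...]
rad -2.5 Ftan 0.4 er 0.0001 tipz 0.0474
290 t37.6 d 5.0 z 0.0471 Frad -1.9 Ftan 0.2 er 0.0002 tipz 0.0471
300 t37.9 d 5.7 z 0.0470 Frad -2.2 Ftan -0.7 er 0.0000 tipz 0.0470
310 t38.3 d 5.0 z 0.0470 Frad -2.3 Ftan 0.2 er 0.0001 tipz 0.0470
320 t38.7 d 5.9 z 0.0469 Frad -1.9 Ftan -0.0 er 0.0001 tipz 0.0469
330 t39.0 d 2.8 z 0.0470 Frad -2.1 Ftan -0.7 er -0.0000 tipz 0.0471
340 t39.4 d 3.8 z 0.0465 Frad -1.9 Ftan 0.1 er 0.0000 tipz 0.0463
350 t39.8 d 4.1 z 0.0461 Frad -1.5 Ftan -0.2 er 0.0000 tipz 0.0461
360 t40.1 d 2.8 z 0.0458 Frad -2.3 Ftan -0.8 er -0.0001 tipz 0.0459
370 t40.5 d 3.9 z 0.0452 Frad -2.3 Ftan 0.1 er -0.0000 tipz 0.0452
 t40.5 [0.5546 0.0599 0.1146] F [-0.2  2.4 -1.6] gap 0.291
```

First pass kept contact all the way round, but the estimated blade travel dropped to about 3 mm on the two stretches nearest the start. I'll go on without lifting for a second lap, with a depth profile fitted to the first, so that the pressure is even.

Run:
```python
from h import *
np.set_printoptions(suppress=True)
D="3.9 1.8 2.4 3.1 5.4 6.1 4.1 8.7 3.4 6.0 6.5 6.9 6.6 6.8 6.1 7.1 7.1 6.5 6.8 6.0 5.9 6.9 6.2 6.2 5.3 4.9 6.4 4.2 5.0 5.7 5.0 5.9 2.8 3.8 4.1 2.8 3.9"
Z="457 454 448 440 436 436 436 434 441 435 436 440 443 443 450 451 451 459 462 461 465 468 468 471 474 473 471 474 471 470 470 469 471 463 461 459 452"
d=np.array(D.split(),float); zt=np.array(Z.split(),float)/10; a=np.radians(10*np.arange(1,38))
A=np.c_[np.ones(37),np.cos(a),np.sin(a)]; c,*_=np.linalg.lstsq(A,zt+d,rcond=None); print("fit",c,"rms",np.std(zt+d-A@c)); print("d fit pass1",np.round(A@c-zt,1))
zf=lambda q:(np.array([1,np.cos(q),np.sin(q)])@c-5.4)/1000
print("profile",[round(zf(np.radians(k))*1e3,1) for k in range(0,360,45)])
np.save("c.npy",c)
```

```text
fit [50.93124992 -1.57279008 -1.76996387] rms 0.9561790068831556
d fit pass1 [3.4 3.4 3.9 4.6 5.  5.  5.1 5.5 5.1 6.  6.2 6.2 6.3 6.7 6.4 6.7 7.1 6.6
 6.6 6.9 6.7 6.5 6.5 6.2 5.7 5.6 5.6 5.  5.  4.7 4.3 4.  3.4 3.8 3.6 3.5
 3.9]
profile [np.float64(44.0), np.float64(43.2), np.float64(43.8), np.float64(45.4), np.float64(47.1), np.float64(47.9), np.float64(47.3), np.float64(45.7)]
```

The fit puts the first lap at 3.4–7.1 mm everywhere, inside the 3–8 mm band, so a second lap isn't needed. Lift and return the tool.

Run:
```python
from h import *
p0=r.sense()["position"]
r.servo_line([p0[0],p0[1],0.19],vel=0.15); F,sd,P,t=avg(4); print("free F",np.round(F,2),t)
r.move_to([0.4751,0.3233,0.19],down(yaw)); st()
wrist("w10")
hit=r.servo_line([0.4751,0.3233,0.10],vel=0.12,max_force=8); st("a %s"%hit)
```

```text
free F [-0.14  0.88 -3.31] 41.2167
 t42.3 [0.4754 0.3225 0.1896] F [ 0.4  0.2 -3.1] gap 0.296
a False t43.2 [0.4758 0.3236 0.101 ] F [-0.4 -0.1 -3.1] gap 0.296
```

View pics/w10.png

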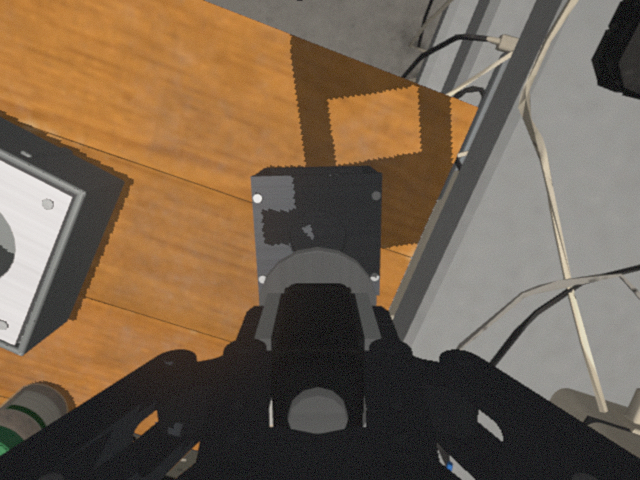

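Run:
```python
from h import *
F,sd,P,t=avg(8); print("free F",np.round(F,2),np.round(sd,2),t)
hit=r.servo_line([0.4751,0.3233,0.0812],vel=0.04,max_force=4); s=st("b %s"%hit)
r.release(); st("rel")
r.servo_line([0.4751,0.3233,0.20],vel=0.2); st()
wrist("w11")
im,_,_=stat("scene"); cv2.imwrite("pics/s11.png",cv2.resize(im["pixels"][200:440,100:420,::-1],None,fx=2.4,fy=2.4))
```

```text
free F [ 0.08  0.14 -2.63] [0.5  0.22 0.5 ] 43.3667
b True t43.9 [0.4749 0.3232 0.0817] F [-0.   0.   5.6] gap 0.293
rel t44.5 [0.4738 0.3226 0.0803] F [ 0.3 -0.3  0.6] gap 1.002
 t45.2 [0.4744 0.3229 0.1986] F [-1.1 -0.  -0.4] gap 0.997
```

View pics/w11.png

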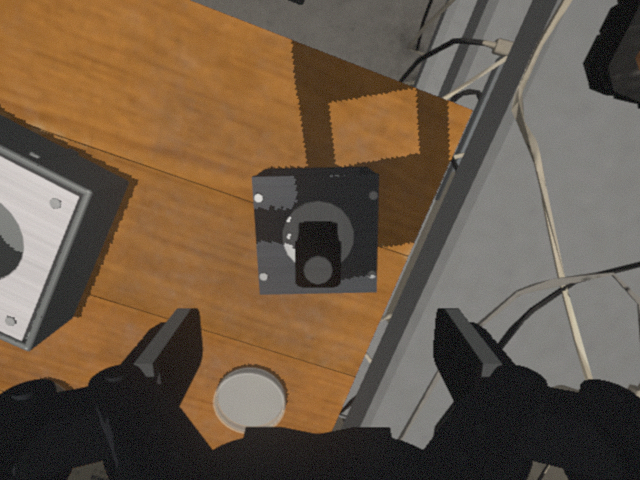

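View pics/s11.png

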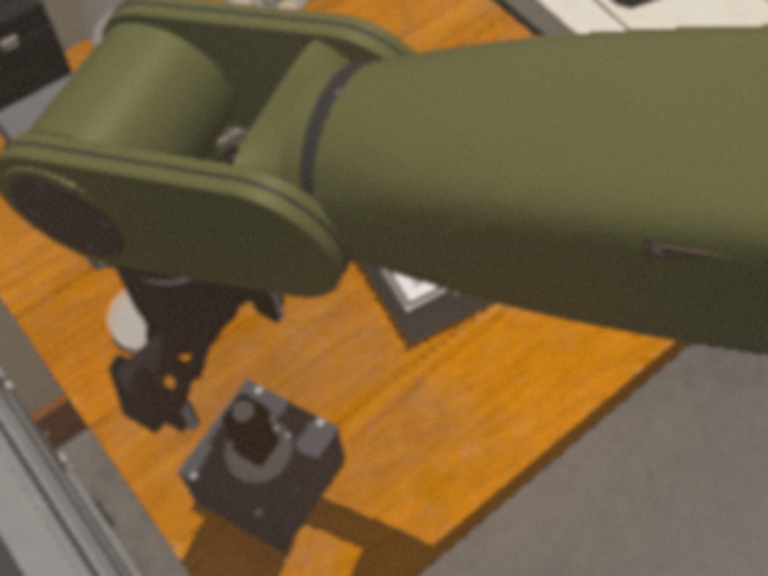

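The tool stands upright, where it was before (collar at (318,235), handle top (318,268), the same as before pickup). Last look at the whole scene.

```bash
python3 - <<'E'
from h import *
r.move_to([0.40,0.15,0.30],down(np.radians(160))); st()
im,_,_=stat("top"); a=im["pixels"]; b=cv2.imread("pics/top0.png")[:,:,::-1]
cv2.imwrite("pics/top12.png",np.vstack([a[150:330,170:490,::-1],b[150:330,170:490,::-1]]).repeat(1,0))
wrist("w12")
E
python3 -c "
import cv2;i=cv2.imread('pics/top12.png');cv2.imwrite('pics/top12b.png',cv2.resize(i,None,fx=1.65,fy=1.65))"
```

```text
t46.2 [0.4    0.1503 0.299 ] F [-0.6  1.  -0.5] gap 0.994
```

View pics/top12b.png

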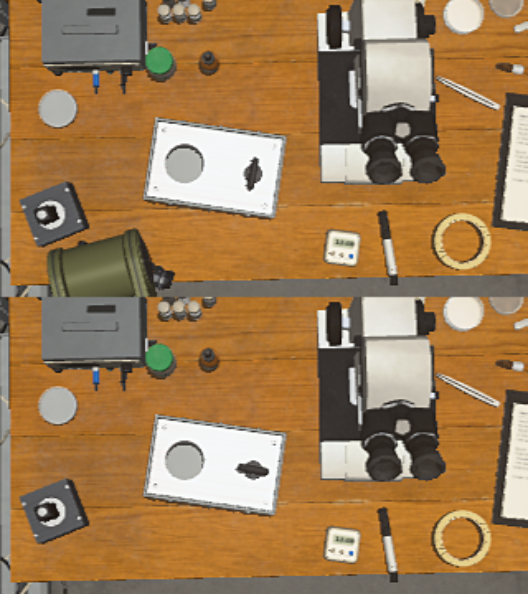

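View pics/w12.png

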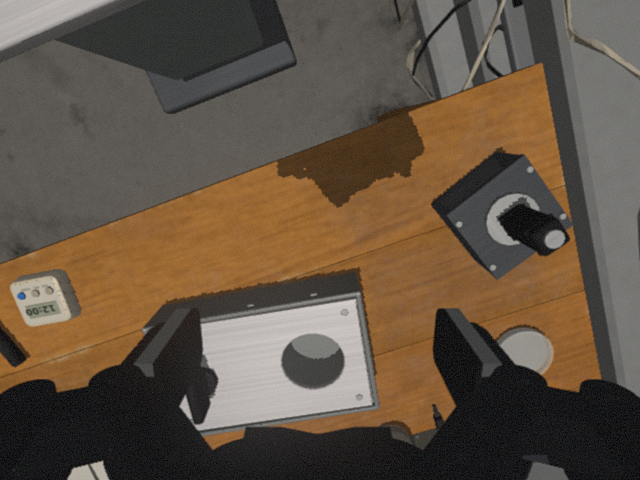

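The top view now (upper half) against the start (lower half) shows the wing across the lid at (253,173), the tool upright in the stand at (47,213), and every bystander where it was. Hand in.

Run:
```python
from h import *
st(); print(r.hand_in())
```

```text
t46.3 [0.4    0.1506 0.2986] F [ 0.8  0.8 -0.4] gap 0.997
the job is handed in; nothing more can be done
None
```

I did the job in the order asked and handed it in at 46.3 s of the allowed 69 s, with the gripper empty and clear of everything.

- **Lid lock:** I turned the wing knob clockwise until the torque jumped at about 1.6 rad. The last top view shows the wing lying along the lid's x. I could not see the cam tongue itself.
- **Deburring:** The blade ran clockwise from the knob side for 370°, so it passed the start slightly, and it stayed in contact all the way.
    - **Pressure:** A smooth fit to the wrist force puts the blade travel between 3.4 and 7.1 mm, inside the 3 to 8 mm band. Single readings are noisy and spread from 1.8 to 8.7 mm. It pressed most lightly near the start and end.
    - **Second lap:** I considered one to even out the pressure but did not do it once I had the fit.
- **Tool and table:** In the last wrist and top views the tool stands upright in its stand where it was before. Comparing the top view before and after, none of the other things moved.

One check disagreed: just after lifting off, the free-hanging force read -3.1 to -3.3 N, against -2.6 N before the circle. It settled back to -2.63 N when the arm was still, so I kept the pressure figures.

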